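# Find the stamped tray and push it to the dispatch rail

### The job

Two look-alike wooden trays lie on the bench, and one of them has a red stamp on its underside. With the fingertips under the front lip, tip each tray up until it stands on its back, so that both undersides show; only then push the stamped one along the bench, still standing, until it is square and flush against the brass-and-wood dispatch rail, like the tray already there. Do not lift either tray off the bench, leave the plain one standing where it was tipped up, and do not disturb the tray at the rail or the small things round about.

Things in the scene. Friction and masses are not known exactly. Their poses are not given: they have to be found in the camera images.
- tray_a: one of two open wooden trays with compartments, lying flat, the nearer or the farther one. 80 mm deep (x) x 85 wide (y) x 38 high, 0.25 kg, floor and walls 4 mm, friction on wood about 0.6. Origin: centre of its underside; x runs from its front (with the lip, on the side away from the rail) to its back, within 8 degrees of square to the rail, z up out of the open top
- tray_b: the other tray, the same in size, shape, weight and frame as tray_a; from above they cannot be told apart. Stood on its back a tray is 80 mm tall and 38 mm thick, its lip on top, its underside upright and facing away from the rail (left), its x axis pointing down; pushed low (below 30 mm) it slides, pushed high it topples
- tray_a_lip (a point): middle of the lower outer edge of the dark pull lip of tray_a: the lip, 64 mm wide (y) and 7 mm thick, stands 14 mm out from the top of the front face; nothing is below it (31 mm of room over the bench). In the tray's frame x = -54, z = 31 mm
- tray_b_lip (a point): the same point of tray_b
- tray_a_heel (a point): middle of the back bottom edge of tray_a (x = +40 mm, z = 0 in the tray): raised by its lip the tray turns about this edge, which stays on the bench; beyond about 65 degrees it goes over by itself and comes to rest upright on its flat back
- tray_b_heel (a point): the same point of tray_b
- stamp (a point): centre of the red round stamp (46 mm across, a cut gem in a double ring), flat on the underside of the one tray that has it, 10 mm from the middle of the underside towards the lip; the other tray's underside is bare wood
- dispatch_rail: rail fixed to the bench to the right of both trays: dark wood strip 400 mm long, 22 deep, 20 high; brass posts carry a rod (8 mm, 55 mm up), its front flush with the strip's. Origin: on the bench under the middle of its front face; x points into the rail, away from the trays (mostly to the right), y along it (away from the robot). A tray flush against it has its underside 38 mm in front of this face
- tray_sent: third tray of the same kind, loose, already standing on its back against the far end of the rail, red stamp facing left. Origin: on the bench, in the middle under the underside's lower edge; x points to the rail, z up. Leave it alone
- flux_jar: small round jar with green cap, 45 mm across, 46 mm high, beyond the farther tray; origin under its centre. Leave alone. Left of it stands a fixed wooden file rack, about 0.13 m high (its files 0.2 m), its nearest side running from about x 0.57, y 0.23 to x 0.65, y 0.13: keep the hand clear of it
- solder_spool: white spool, 42 mm across, 22 mm high, behind the rail; origin under its centre. Leave alone
- film_can: black can with grey lid, 33 mm across, 54 mm high, behind the rail; origin under its centre. Leave alone. A fixed desk lamp overhangs this side: thin arms from its foot near x 0.64, y -0.47 up to an elbow near x 0.57, y -0.20, z 0.60 and down to a shade near x 0.30, y -0.32, z 0.4: keep the arm clear of it
- cork_a: cork, 41 mm across, 26 mm high, on the robot side of the nearer tray; origin under its centre. Leave alone

How it is judged:
By the outcome, as a careful person would: the job done as asked, in the order asked, and still so for the second after the job is handed in, with the robot touching nothing.
It also fails if it takes over 72 s, if anything falls off the work surface, if the arm or the gripper's body presses on something with over 40 N, if the wrist force passes 120 N, or if a joint passes its speed limit or range.

### The arm

A 6-joint arm with a two-finger parallel gripper is mounted at the origin on a cart in front of the work surface, level with it; the furniture and walls round the work are solid. World frame = base frame: x ahead of the robot, y to its left, z up, the work surface at z = 0. Lengths are in mm, angles in rad, forces in N, time in s.
With the tool pointing down it reaches from about 275 to 750 mm from the base axis. Payload 10.2 kg.
Tool frame: the origin (TCP) lies at the very end of the fingers, on their centre line; the grasp point (between the pads) lies 19 mm behind it; x points along the fingers, y is the direction in which the jaws open and shut, and the axes are right-handed (so a half turn about x gives the same grasp; the last joint's range is limited). The gripper opens to 85 mm and grips with 20 to 120 N. Pads are 22 mm wide; open, the fingers measure 114 mm over their backs; the gripper's body (76 mm by 85 mm) begins 54 mm behind the grasp point. The pads swing forward as they close: fully open they stand 13 mm farther back than shut.
Start: joints at [1.082, 0.313, 1.498, -0, 1.331, -0.223], TCP at [137.92, 506.566, 231.294] pointing down, gripper open.
Joint ranges: [-2.94, 2.94], [-0.97, 2.17], [0.19, 2.56], [-1.23, 4.37], [0.02, 3.11], [-2.88, 2.88]. Speed limits (rad/s): [2.39, 2.39, 3.01, 3.14, 3.14, 3.14].

### API

Orientations are given as a unit quaternion [w, x, y, z].
In Python, from rig import ctrl, viewer, order gives the robot as it stands. The module is installed in compiled form; this text tells all that it offers.
- The arm moves only by the tool carry_out, never from a script. Its argument "deltas" is a list of rows, each a list of 7 numbers: the gripper command: -1 is fully open, 1 is shut, values between are in proportion, then the shift along the tool's x, y, z in mm, then the turn, a rotation vector about the tool's x, y, z in degrees. A call has exactly 5 rows; each row is the pose to reach, as a shift and turn from the pose commanded when the call began, along the tool's axes at that moment; what a row does not reach only later rows make up. A row lasts 1/8 s, in which the tool goes at most 62.5 mm and 10.7 degrees, less where a joint would pass 70% of its speed; a pose out of reach is approached as far as the arm can. A call with a gripper value outside its range is refused whole. The fingers move at their own pace and stop on an object; "newtons" is the grip in N (left out, the last holds). Time passes only in rows, so rows that repeat a pose let the fingers close, or fill a call up. It gives the time, the measured TCP pose, the force and the opening at its end, in the units of the state.
- ctrl.sense(): the state, without advancing time (a new reading comes with each control period).
- viewer.capture(name): name is "side" or "top" or "wrist"; returns the picture (420x560x3 uint8, red, green, blue); there is no depth.
- viewer.calibration(name): a dict with "fx", "fy", "cx", "cy" (pixels), "xyz" and "attitude" of the camera in the world; the wrist camera has in their place "T_tool_cam" (4x4, takes a point from camera to tool coordinates, whose origin is the TCP and whose axes are the tool frame's). Camera axes: x right, y down, z forward; pixel columns grow to the right and rows downward; lengths in mm; the calibration is good to about 2 mm. A picture is of the moment at which its call begins: read the wrist's pose just before it. calibration takes no time and is no camera call.
- order.finish_job(): hands the job in, once; it reports no verdict.
The state is a dict: "time_s": time; "joints": joint angles; "dq": joint speeds; "tau": joint torques, N m; "eef_pos": TCP position; "ee_rot": TCP orientation; "force": force on the tool from outside, world axes, zero at the start; "wrist_torque": the same for the moment, N m; "grip_width": opening from 0.0 (shut) to 1.0 (fully open).
Only numpy, scipy, OpenCV 4.12 (cv2) and the standard library are available. Lean on these libraries where they do the work, as an engineer would, in place of code of your own. Each camera call takes 0.05 s, during which the arm holds its last target. There are 200 camera calls.

## Working session

There is one attempt and no reset: what is moved stays moved. The work goes in short steps, Python scripts to look and compute and a tool call to move; the robot and the scene stay as the last step left them, time stands still between calls to the robot, and variables do not carry over. Pictures are saved under pics/ and viewed, about 8 in all and at most 12, crops included, and the job is handed in when it is done.

Besides the shell and the picture viewer there is one more tool, called after "Call:" by a JSON object that holds its "op" and its "data", one argument or row to a line. carry_out: Moves the arm, as the interface text tells. Its arguments: {"type":"object","properties":{"deltas":{"type":"array"},"newtons":{"type":"number"}},"required":["deltas"]}

```bash
mkdir -p pics
python3 - <<'E'
from rig import ctrl, viewer
import cv2
s=ctrl.sense(); print(s)
for n in("top","side"):
    im=viewer.capture(n); cv2.imwrite(f"pics/{n}0.png",im[:,:,::-1]); print(n,viewer.calibration(n))
print(viewer.calibration("wrist"))
E
```

```text
{'time_s': 0.0, 'joints': array([ 1.08159494e+00,  3.13432618e-01,  1.49843086e+00, -7.60907707e-06,
        1.33096447e+00, -2.23403743e-01]), 'dq': array([-3.48950897e-04, -2.04794317e-04,  5.12162898e-04,  3.24822370e-04,
        8.56015996e-05, -6.53366709e-04]), 'tau': array([ 9.03134569e-04, -4.12277627e+01, -2.59737450e+01, -1.63190757e-04,
        4.21080054e-03, -2.70320470e-05]), 'eef_pos': array([137.80308959, 506.33619552, 230.74630103]), 'ee_rot': array([ 0.70072153,  0.0932864 ,  0.70102132, -0.09410685]), 'force': array([ 0.02064975, -0.04939165,  0.70041333]), 'wrist_torque': array([0.02409317, 0.05112125, 0.01448131]), 'grip_width': 0.9977184200987387}
top {'fx': 501.6605657076099, 'fy': 501.6605657076099, 'cx': 283.1364414480722, 'cy': 215.08617045728894, 'xyz': array([ 513.3908862 , -114.88204494,  974.75162786]), 'attitude': array([ 0.02484723, -0.69666086,  0.71619063, -0.03342523])}
side {'fx': 539.75073644664, 'fy': 539.75073644664, 'cx': 293.3462220199791, 'cy': 212.6986159462052, 'xyz': array([446.17987947, 537.78903826, 684.02004235]), 'attitude': array([ 0.04154291, -0.08959201,  0.91365105, -0.39432121])}
{'fx': 345.0876098018395, 'fy': 345.0876098018395, 'cx': 275.41664272718293, 'cy': 218.81533391133755, 'T_tool_cam': array([[ 4.28247150e-04, -2.84818503e-01,  9.58581367e-01,
        -1.43732947e+02],
       [ 9.99999709e-01,  7.27051550e-04, -2.30725631e-04,
         7.24733027e-01],
       [-6.31223140e-04,  9.58581187e-01,  2.84818731e-01,
        -7.27289606e+01],
       [ 0.00000000e+00,  0.00000000e+00,  0.00000000e+00,
         1.00000000e+00]])}
```

View pics/top0.png

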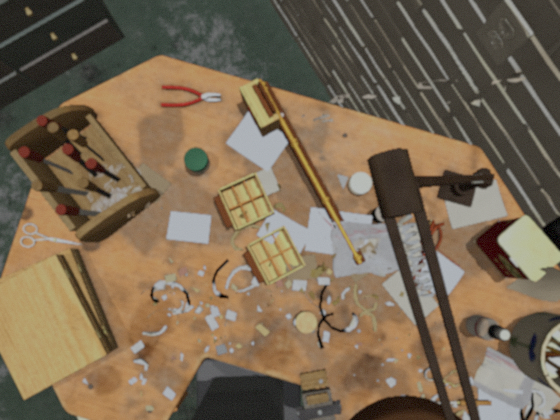

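View pics/side0.png

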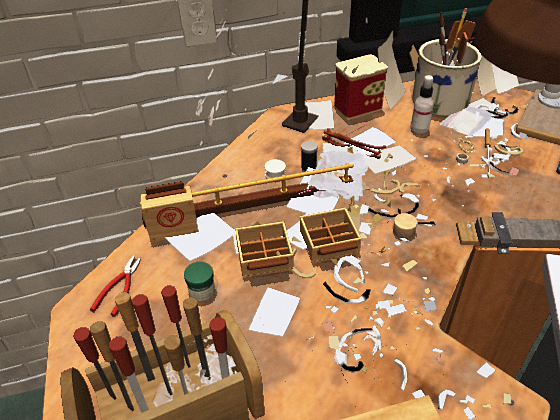

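Top view: trays at about (246,202) and (275,255), rail from (265,90) to (360,260), jar (196,160), cork (305,322). The side view shows the lips facing the side camera. Next I'll take enlarged crops and positions.

```bash
cat > h.py <<'E'
import numpy as np, cv2
from scipy.spatial.transform import Rotation as R
from rig import ctrl, viewer
def Rq(q): return R.from_quat([q[1],q[2],q[3],q[0]])
def cam(n,s=None):
    c=viewer.calibration(n); 
    if n=="wrist":
        s=s or ctrl.sense(); M=Rq(s["ee_rot"]).as_matrix(); T=c["T_tool_cam"]
        return c,M@T[:3,:3],M@T[:3,3]+s["eef_pos"]
    return c,Rq(c["attitude"]).as_matrix(),c["xyz"]
def ray(k,uv):
    c,M,o=k; return o,M@np.array([(uv[0]-c["cx"])/c["fx"],(uv[1]-c["cy"])/c["fy"],1])
def onplane(k,uv,z): 
    o,d=ray(k,uv); return o+d*(z-o[2])/d[2]
def proj(k,p):
    c,M,o=k; q=M.T@(np.array(p,float)-o); return np.array([c["fx"]*q[0]/q[2]+c["cx"],c["fy"]*q[1]/q[2]+c["cy"]])
E
python3 - <<'E'
from h import *
k=cam("top"); im=cv2.imread("pics/top0.png"); hsv=cv2.cvtColor(im,cv2.COLOR_BGR2HSV)
for p in [(246,202),(232,190),(275,255),(196,160),(305,322),(261,90),(362,262),(359,183)]:
    print(p,hsv[p[1],p[0]],onplane(k,p,20).round())
a=cv2.resize(im[65:285,180:380],None,fx=3.5*0.75,fy=3.5*.75,interpolation=cv2.INTER_CUBIC)
cv2.imwrite("pics/c1.png",a)
im=cv2.imread("pics/side0.png")
cv2.imwrite("pics/c2.png",cv2.resize(im[160:300,220:420],None,fx=4,fy=4,interpolation=cv2.INTER_CUBIC))
E
```

```text
(246, 202) [ 15 149 140] [619. -57.  20.]
(232, 190) [ 17 130 153] [643. -31.  20.]
(275, 255) [ 18 128 172] [ 517. -110.   20.]
(196, 160) [ 71 102 103] [703.  37.  20.]
(305, 322) [ 22  76 182] [ 390. -163.   20.]
(261, 90) [ 13 174  76] [838. -91.  20.]
(362, 262) [ 12  57 135] [ 499. -275.   20.]
(359, 183) [ 54   7 187] [ 650. -275.   20.]
```

View pics/c1.png

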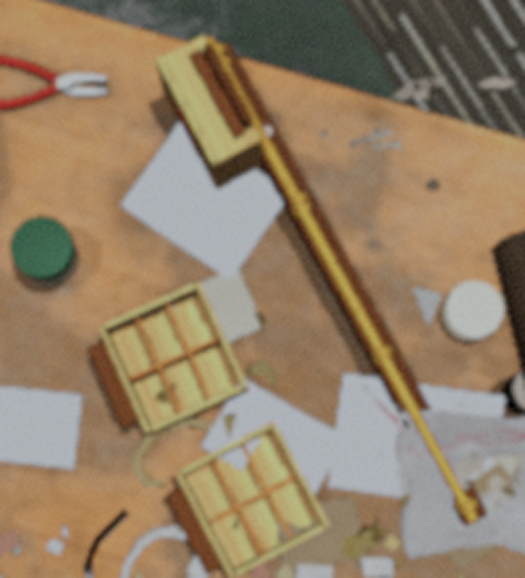

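View pics/c2.png

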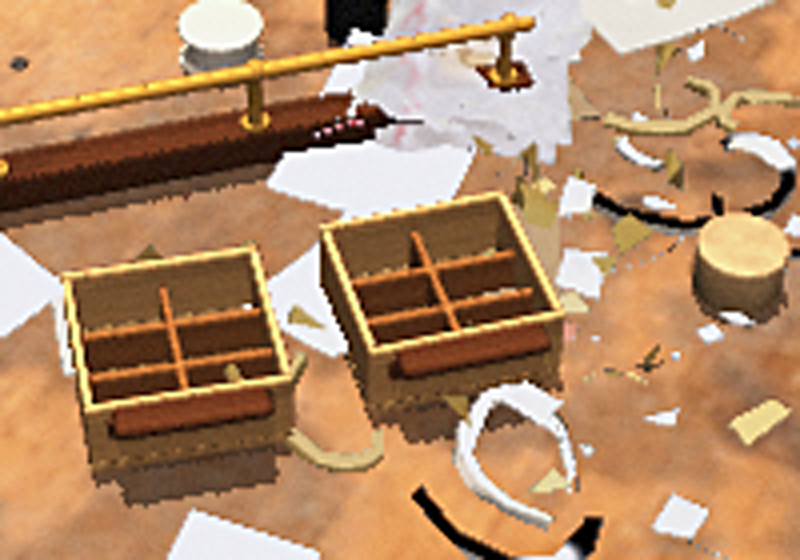

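The trays' rim corners and rod are clear. In c1 (scale 2.625, offset 180,65) the far tray's corners are (100,330),(197,286),(243,388),(148,434), and the near tray's are (175,474),(270,425),(328,525),(235,575). The dark lips are on the left.

Run:
```python
from h import *
kt,ks=cam("top"),cam("side")
T=lambda p:(p[0]/2.625+180,p[1]/2.625+65)
S=lambda p:(p[0]/4+220,p[1]/4+160)
def sk(k1,u,k2,v):
    o1,d1=ray(k1,u);o2,d2=ray(k2,v);d1/=np.linalg.norm(d1);d2/=np.linalg.norm(d2)
    t=np.linalg.lstsq(np.c_[d1,-d2],o2-o1,rcond=None)[0]; a,b=o1+d1*t[0],o2+d2*t[1]; return (a+b)/2,np.linalg.norm(a-b)
# order: front-far, back-far, back-near, front-near
C={"far":([(100,330),(197,286),(243,388),(148,434)],[(85,408),(65,275),(250,247),(292,380)]),
"near":([(175,474),(270,425),(328,525),(235,575)],[(370,352),(320,230),(500,195),(563,315)])}
# image-side order check: front edge far end is left in side view
for n,(a,b) in C.items():
    P=np.array([onplane(kt,T(p),38) for p in a]); Q=np.array([onplane(ks,S(p),38) for p in b])
    print(n,"top c",P.mean(0).round(1),"side c",Q.mean(0).round(1))
    for X in(P,Q):
        d=(X[1]+X[2]-X[0]-X[3])[:2]/2; w=(X[0]+X[1]-X[2]-X[3])[:2]/2
        print("  depth",np.linalg.norm(d).round(1),"ang",np.degrees(np.arctan2(d[1],d[0])).round(1),"w",np.linalg.norm(w).round(1),"ang",np.degrees(np.arctan2(w[1],w[0])).round(1)-90)
r=[onplane(kt,T(p),51) for p in [(215,48),(467,510)]]; print("rod",np.round(r,1)); d=r[0]-r[1];print(np.degrees(np.arctan2(d[1],d[0]))-90)
r2=[onplane(ks,S(p),51) for p in [(0,122),(530,22)]];print("rod side",np.round(r2,1)); d=r2[0]-r2[1];print(np.degrees(np.arctan2(d[1],d[0]))-90)
e=[onplane(kt,T(p),80) for p in [(158,68),(216,182)]];print("sent edge",np.round(e,1))
```

```text
far top c [617.4 -57.5  38. ] side c [619.5 -57.   38. ]
  depth 75.7 ang -66.2 w 81.4 ang -66.9
  depth 77.6 ang -66.8 w 81.8 ang -67.7
near top c [ 515.9 -112.    38. ] side c [ 516.7 -109.4   38. ]
  depth 75.2 ang -63.9 w 82.5 ang -61.1
  depth 75.5 ang -63.0 w 82.7 ang -63.8
rod [[ 840.2  -94.1   51. ]
 [ 504.4 -262.2   51. ]]
-63.411756655138944
rod side [[ 721.8 -152.4   51. ]
 [ 497.6 -269.1   51. ]]
-62.50612806260668
sent edge [[816.7 -54.8  80. ]
 [735.  -93.1  80. ]]
```

```bash
cat >> h.py <<'E'
def ori(a,p,flip=1):
    a,p=np.radians([a,p]); x=np.array([np.cos(p)*np.cos(a),np.cos(p)*np.sin(a),-np.sin(p)])
    z=flip*np.array([-np.sin(p)*np.cos(a),-np.sin(p)*np.sin(a),-np.cos(p)]); return R.from_matrix(np.c_[x,np.cross(z,x),z])
def delta(pos,rot,s=None):
    s=s or ctrl.sense(); r=Rq(s["ee_rot"]); t=r.inv().apply(np.array(pos,float)-s["eef_pos"])
    return t.round(1), np.degrees((r.inv()*rot).as_rotvec()).round(1)
U=lambda a:np.array([np.cos(np.radians(a)),np.sin(np.radians(a)),0])
E
python3 - <<'E'
from h import *
s=ctrl.sense(); print(Rq(s["ee_rot"]).as_matrix().round(2))
L=np.array([516.5,-110.5,0])-54*U(-63); print("lip near",L)
for f in(1,-1): print(f,delta(L-100*U(-63)+[0,0,150],ori(-63,45,f)))
E
```

```text
[[-0.    0.26  0.96]
 [-0.    0.96 -0.26]
 [-1.   -0.   -0.  ]]
lip near [491.98451301 -62.38564769   0.        ]
1 (array([  81.1, -381.6,  423.9]), array([-123.9,   22.7,  -51.3]))
-1 (array([  81.1, -381.6,  423.9]), array([ 45.3, -42.3, -18.7]))
```

Run:
```python
from h import *
s=ctrl.sense(); q=s["joints"]
R0=R.from_euler("ZYZYZ",[q[0],q[1]+q[2],q[3],q[4],q[5]]); K=R0.inv()*Rq(s["ee_rot"]); print(K.as_matrix().round(2))
for az in(-63,-60,-50):
 for f in(1,-1):
  for q1 in(.2,.45):
   for b in(1.4,1.9):
    e=(R.from_euler("ZY",[q1,b]).inv()*ori(az,45,f)*K.inv()).as_euler("ZYZ"); print(az,f,q1,b,e.round(2))
```

```text
Traceback (most recent call last):
  File "scipy/spatial/transform/_rotation.pyx", line 1413, in scipy.spatial.transform._rotation.Rotation.from_euler
ValueError: Expected axis specification to be a non-empty string of upto 3 characters, got ZYZYZ
```

Run:
```python
from h import *
s=ctrl.sense(); q=s["joints"]
R0=R.from_euler("ZY",[q[0],q[1]+q[2]])*R.from_euler("ZYZ",q[3:]); K=R0.inv()*Rq(s["ee_rot"]); print(K.as_matrix().round(2))
for az in(-63,):
 for f in(1,-1):
  for q1 in(.2,.45):
   for b in(1.4,1.9):
    e=(R.from_euler("ZY",[q1,b]).inv()*ori(az,45,f)*K.inv()).as_euler("ZYZ"); print(az,f,q1,b,e.round(2))
```

```text
[[-0. -1. -0.]
 [ 0.  0. -1.]
 [ 1. -0.  0.]]
-63 1 0.2 1.4 [-0.75  1.5   2.83]
-63 1 0.2 1.9 [-0.84  1.15 -3.09]
-63 1 0.45 1.4 [-0.79  1.68  3.01]
-63 1 0.45 1.9 [-0.82  1.33 -2.92]
-63 -1 0.2 1.4 [-0.75  1.5  -0.31]
-63 -1 0.2 1.9 [-0.84  1.15  0.05]
-63 -1 0.45 1.4 [-0.79  1.68 -0.14]
-63 -1 0.45 1.9 [-0.82  1.33  0.22]
```

Call:
{"op": "carry_out", "data": {
  "deltas": [
    [1,0,-40,44,7,-7,-3],
    [1,0,-80,88,14,-14,-6],
    [1,0,-120,132,21,-20,-9],
    [1,0,-160,176,29,-27,-12],
    [1,0,-200,220,36,-34,-15]
  ],
  "newtons": 40
}}

```text
time_s: 0.72
eef_pos: [298.4, 254.2, 231.5]
ee_rot: [0.792, 0.182, 0.411, -0.414]
force: [0.7, 0.1, 0.2]
grip_width: 0.004
```

Run:
```python
from h import *
s=ctrl.sense(); print(s["time_s"],s["joints"].round(2),s["eef_pos"].round(1),s["force"].round(1),s["grip_width"])
L=np.array([516.5,-110.5,0])-54*U(-63)
print(delta(L-60*U(-63)+[0,0,90],ori(-63,45,-1)))
```

```text
0.725 [ 0.79  0.18  1.81 -0.64  1.37  0.34] [298.4 254.2 231.5] [0.7 0.1 0.2] 0.004448347427866724
(array([299.7, -14.1, 164.1]), array([ 9. , -8.1, -3.8]))
```

Call:
{"op": "carry_out", "data": {
  "deltas": [
    [1,55,-3,30,2,-2,-1],
    [1,110,-6,60,4,-3,-2],
    [1,165,-8,90,6,-5,-2],
    [1,220,-10,120,8,-7,-3],
    [1,270,-12,148,9,-8,-4]
  ]
}}

```text
time_s: 1.35
eef_pos: [449.0, 18.3, 101.6]
ee_rot: [0.786, 0.199, 0.329, -0.483]
force: [1.2, 1.4, 1.4]
grip_width: 0.004
```

Run:
```python
from h import *
s=ctrl.sense(); print(s["time_s"],s["joints"].round(2),s["eef_pos"].round(1),s["force"].round(1),s["grip_width"])
L=np.array([516.5,-110.5,0])-54*U(-63)
print(delta(L-45*U(-63)+[0,0,16],ori(-63,45,-1)))
k=cam("wrist",s); im=viewer.capture("wrist"); cv2.imwrite("pics/w1.png",im[:,:,::-1])
n=np.array([516.5,-110.5,0]);x=U(-63);y=U(27)
for dx,dy,z in [(-54,32,31),(-54,-32,31),(-40,42,0),(-40,-42,0)]: print(proj(k,n+dx*x+dy*y+[0,0,z]).round())
```

```text
1.35 [ 0.16  0.38  2.05 -1.14  0.83  0.56] [449.   18.3 101.6] [1.2 1.4 1.4] 0.0043073712740687095
(array([ 93.5,   2. , -27.3]), array([ 0.2, -0.3,  0.2]))
[318. 232.]
[237. 231.]
[326. 207.]
[229. 207.]
```

View pics/w1.png

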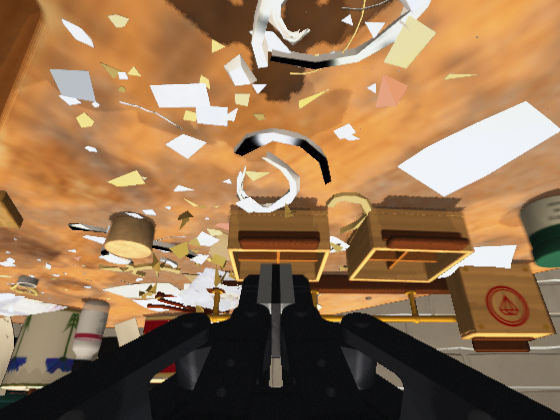

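The wrist view (upside down, camera under the hand) shows the near tray's lip edge at row ~232, cols 240-318, matching my prediction. Joint 4 is near its limit, so I'll fit a quick FK to choose the pitch and azimuth.

```bash
cat > fk.py <<'E'
from h import *
from scipy.optimize import least_squares
D=[([1.08159494,.313432618,1.49843086,0,1.33096447,-.223403743],[137.8,506.34,230.75])]
KM=R.from_matrix(np.array([[0,-1,0],[0,0,-1],[1,0,0]]))
def fk(q,w):
    l2,l3,d1,L,a1,a3=w
    b=q[1]+q[2]; r=a1+l2*np.sin(q[1])+l3*np.sin(b)+a3*np.cos(b); z=d1+l2*np.cos(q[1])+l3*np.cos(b)-a3*np.sin(b)
    T=R.from_euler("ZY",[q[0],b])*R.from_euler("ZYZ",q[3:])*KM
    return np.array([r*np.cos(q[0]),r*np.sin(q[0]),z])+L*T.as_matrix()[:,0],T
lo=np.array([-2.94,-.97,.19,-1.23,.02,-2.88]);hi=np.array([2.94,2.17,2.56,4.37,3.11,2.88])
def ik(p,T,w,q0):
    f=lambda q:np.r_[(fk(q,w)[0]-p)/100,(fk(q,w)[1].inv()*T).as_rotvec()]
    s=least_squares(f,q0); return s.x,np.abs(s.fun).max()
E
python3 - <<'E'
from fk import *
s=ctrl.sense()
D.append(([.79,.18,1.81,-.64,1.37,.34],[298.4,254.2,231.5])); D.append((s["joints"],s["eef_pos"]))
f=lambda w:np.r_[np.concatenate([fk(q,w)[0]-p for q,p in D]),(w-np.array([350,350,350,250,0,0]))*.003]
w=least_squares(f,[350,350,350,250,0,0]).x; print(w.round(1),f(w)[:9].round(1)); np.save("w.npy",w)
N=np.array([516.5,-110.5,0]);F=np.array([618.5,-57,0])
for nm,c,a0 in(("near",N,-63),("far",F,-67)):
  for az in(a0,a0+12):
    for p in(45,55,60):
      o=[]
      for th in(0,30,60,90):
        h=c+40*U(a0); ph=np.radians(th); v=np.array([-85,27]); x=v[0]*np.cos(ph)+v[1]*np.sin(ph); z=-v[0]*np.sin(ph)+v[1]*np.cos(ph)
        q,e=ik(h+x*U(a0)+[0,0,z],ori(az,p,-1),w,s["joints"]); o.append((round(q[3],2),round(q[2],2),round(e,2)))
      print(nm,az,p,o)
E
```

```text
[ 674.   300.  -209.6   71.6   26.3   54.2] [103.  -54.1   5.    5.2  -7.3  -6.8  -0.2   7.1   1.8]
near -63 45 [(np.float64(-1.52), np.float64(2.09), np.float64(0.0)), (np.float64(-1.34), np.float64(1.98), np.float64(0.0)), (np.float64(-1.23), np.float64(1.88), np.float64(0.0)), (np.float64(-1.2), np.float64(1.81), np.float64(0.0))]
near -63 55 [(np.float64(-1.24), np.float64(2.06), np.float64(0.0)), (np.float64(-1.02), np.float64(1.95), np.float64(0.0)), (np.float64(-0.9), np.float64(1.85), np.float64(0.0)), (np.float64(-0.85), np.float64(1.77), np.float64(0.0))]
near -63 60 [(np.float64(-1.06), np.float64(2.05), np.float64(0.0)), (np.float64(-0.85), np.float64(1.94), np.float64(0.0)), (np.float64(-0.74), np.float64(1.83), np.float64(0.0)), (np.float64(-0.69), np.float64(1.76), np.float64(0.0))]
near -51 45 [(np.float64(-1.75), np.float64(2.12), np.float64(0.0)), (np.float64(-1.51), np.float64(2.01), np.float64(0.0)), (np.float64(-1.34), np.float64(1.9), np.float64(0.0)), (np.float64(-1.29), np.float64(1.83), np.float64(0.0))]
near -51 55 [(np.float64(-1.4), np.float64(2.08), np.fl
[... 1130 characters left out ...]
5 45 [(np.float64(-1.28), np.float64(1.81), np.float64(0.0)), (np.float64(-1.15), np.float64(1.72), np.float64(0.0)), (np.float64(-1.06), np.float64(1.64), np.float64(0.0)), (np.float64(-1.03), np.float64(1.58), np.float64(0.0))]
far -55 55 [(np.float64(-0.97), np.float64(1.78), np.float64(0.0)), (np.float64(-0.84), np.float64(1.69), np.float64(0.0)), (np.float64(-0.76), np.float64(1.6), np.float64(0.0)), (np.float64(-0.72), np.float64(1.54), np.float64(0.0))]
far -55 60 [(np.float64(-0.81), np.float64(1.77), np.float64(0.0)), (np.float64(-0.69), np.float64(1.68), np.float64(0.0)), (np.float64(-0.61), np.float64(1.59), np.float64(0.0)), (np.float64(-0.58), np.float64(1.53), np.float64(0.0))]
```

```bash
sed -i 's/l2,l3,d1,L,a1,a3=w/l2,l3,d1,L,a1,a3,t=w/; s/np.array(\[r\*np.cos(q\[0\]),r\*np.sin(q\[0\]),z\])/np.array([r*np.cos(q[0])-t*np.sin(q[0]),r*np.sin(q[0])+t*np.cos(q[0]),z])/' fk.py
python3 - <<'E'
from fk import *
s=ctrl.sense()
D.append(([.79,.18,1.81,-.64,1.37,.34],[298.4,254.2,231.5])); D.append((s["joints"],s["eef_pos"]))
g=np.array([350,350,350,250,0,0,116])
f=lambda w:np.r_[np.concatenate([fk(q,w)[0]-p for q,p in D]),(w-g)*.003]
w=least_squares(f,g).x; print(w.round(1),f(w)[:9].round(1)); np.save("w.npy",w)
print("ori err",np.degrees((fk(s["joints"],w)[1].inv()*Rq(s["ee_rot"])).as_rotvec()))
N=np.array([516.5,-110.5,0]);F=np.array([618.5,-57,0])
for nm,c,a0 in(("near",N,-63),("far",F,-67)):
  for az in(a0,a0+10,a0-10):
    for p in(45,55,60):
      o=[]
      for th in(0,45,90):
        h=c+40*U(a0); ph=np.radians(th); v=np.array([-85,27]); x=v[0]*np.cos(ph)+v[1]*np.sin(ph); z=-v[0]*np.sin(ph)+v[1]*np.cos(ph)
        q,e=ik(h+x*U(a0)+[0,0,z],ori(az,p,-1),w,s["joints"]); o.append(q[2:5].round(2).tolist()+[round(e,2)])
      print(nm,az,p,o)
E
```

```text
[4.387e+02 3.974e+02 2.014e+02 2.553e+02 1.000e-01 3.900e+01 1.163e+02] [-0.  -0.  -0.1  0.   0.   0.1 -0.   0.  -0. ]
ori err [1.90833281e-14 0.00000000e+00 2.22638828e-14]
near -63 45 [[2.03, -1.49, 0.66, np.float64(0.0)], [1.98, -1.35, 0.63, np.float64(0.0)], [1.9, -1.34, 0.56, np.float64(0.0)]]
near -63 55 [[2.0, -1.15, 0.54, np.float64(0.0)], [1.93, -0.96, 0.57, np.float64(0.0)], [1.84, -0.89, 0.54, np.float64(0.0)]]
near -63 60 [[1.98, -0.94, 0.52, np.float64(0.0)], [1.9, -0.75, 0.59, np.float64(0.0)], [1.8, -0.67, 0.58, np.float64(0.0)]]
near -53 45 [[2.12, -1.76, 0.55, np.float64(0.0)], [2.06, -1.56, 0.49, np.float64(0.0)], [1.98, -1.54, 0.41, np.float64(0.0)]]
near -53 55 [[2.07, -1.31, 0.42, np.float64(0.0)], [2.0, -1.0, 0.44, np.float64(0.0)], [1.9, -0.88, 0.4, np.float64(0.0)]]
near -53 60 [[2.03, -1.01, 0.4, np.float64(0.0)], [1.96, -0.73, 0.47, np.float64(0.0)], [1.85, -0.61, 0.46, np.float64(0.0)]]
near -73 45 [[1.94, -1.28, 0.77, np.float64(0.0)], [1.9, -1.19, 0.77, np.float64(0.0)], [1.81, -1.19, 0.72, np.float64(0.0)]]
near -73 55 [[1.93, -1.02, 0.67, np.float64(0.0
[... 633 characters left out ...]
.71, -1.18, 0.67, np.float64(0.0)], [1.65, -1.17, 0.61, np.float64(0.0)]]
far -57 55 [[1.71, -0.95, 0.63, np.float64(0.0)], [1.66, -0.82, 0.66, np.float64(0.0)], [1.58, -0.76, 0.63, np.float64(0.0)]]
far -57 60 [[1.68, -0.76, 0.63, np.float64(0.0)], [1.62, -0.65, 0.69, np.float64(0.0)], [1.54, -0.59, 0.68, np.float64(0.0)]]
far -77 45 [[1.55, -1.01, 0.97, np.float64(0.0)], [1.51, -0.98, 0.98, np.float64(0.0)], [1.45, -0.98, 0.94, np.float64(0.0)]]
far -77 55 [[1.55, -0.8, 0.89, np.float64(0.0)], [1.5, -0.75, 0.94, np.float64(0.0)], [1.42, -0.74, 0.91, np.float64(0.0)]]
far -77 60 [[1.54, -0.69, 0.87, np.float64(0.0)], [1.48, -0.64, 0.93, np.float64(0.0)], [1.4, -0.61, 0.92, np.float64(0.0)]]
```

```bash
cat > plan.py <<'E'
from fk import *
w=np.load("w.npy")
TR={"near":(np.array([516.5,-110.5,0]),-63),"far":(np.array([618.5,-57,0]),-67)}
def tcp(t,az,p,cx,cz):   # corner of fingertip (upper) at heel-relative (cx,cz) -> TCP
    c,a=TR[t]; P=np.radians(p); k=c+40*U(a)+cx*U(a)+[0,0,cz]
    return k-11*(np.sin(P)*U(az)+np.array([0,0,np.cos(P)]))
def tip(t,az,p,th,s=11):
    e=np.array([-94,31]); T=np.radians(th); f=np.radians(max(th,p))
    x=e[0]*np.cos(T)+e[1]*np.sin(T)+s*np.cos(f); z=-e[0]*np.sin(T)+e[1]*np.cos(T)-s*np.sin(f)
    return tcp(t,az,p,x,z)
def show(ps,az,p,base=None):
    s=ctrl.sense(); r=Rq(s["ee_rot"]); o=s["eef_pos"] if base is None else base; q=s["joints"]; T=ori(az,p,-1)
    print("t",round(s["time_s"],2),"at",s["eef_pos"].round(1),"F",s["force"].round(1))
    for x in ps:
        q,e=ik(x,T,w,q); print(x.round(0),"shift",r.inv().apply(x-o).round(1),"turn",np.degrees((r.inv()*T).as_rotvec()).round(1),"q4",q[3].round(2),"ok" if ((q>lo)&(q<hi)).all() and e<1e-3 else "BAD")
E
python3 - <<'E'
from plan import *
a,p=-75,52
print("pre"); show([tcp("near",a,p,-140,60),tcp("near",a,p,-125,17.5),tcp("near",a,p,-87,17.5)],a,p)
b=tcp("near",a,p,-87,17.5); T=ori(a,p,-1)
print("arc, tool shifts from start of arc")
for th in range(0,95,6): print(th,T.inv().apply(tip("near",a,p,th)-b).round(1))
E
```

```text
pre
t 1.4 at [450.2  14.4  99.4] F [-1.8 -2.3 -1.2]
[469. -13.  53.] shift [55.9  4.7 -9.1] turn [ 9.1  6.7 -7.4] q4 -0.98 ok
[476. -26.  11.] shift [ 96.7   5.1 -28.3] turn [ 9.1  6.7 -7.4] q4 -1.08 ok
[493. -60.  11.] shift [123.4   5.3  -1.3] turn [ 9.1  6.7 -7.4] q4 -1.11 ok
arc, tool shifts from start of arc
0 [-3.9 -0.   2.8]
6 [-9.3  0.7 11.6]
12 [-13.7   1.7  21. ]
18 [-17.1   2.9  30.7]
24 [-19.5   4.3  40.7]
30 [-20.8   5.8  50.8]
36 [-21.    7.5  61.1]
42 [-20.2   9.3  71.2]
48 [-18.3  11.2  81.2]
54 [-15.4  13.2  90.6]
60 [-11.5  15.   98.8]
66 [ -6.8  17.  106.5]
72 [ -1.3  18.9 113.7]
78 [  5.   20.8 120.3]
84 [ 11.9  22.7 126.2]
90 [ 19.4  24.5 131.3]
```

Call:
{"op": "carry_out", "data": {
  "deltas": [
    [1,20,2,-3,4,3,-3],
    [1,40,3,-6,9.1,6.7,-7.4],
    [1,56,5,-9,9.1,6.7,-7.4],
    [1,56,5,-9,9.1,6.7,-7.4],
    [1,56,5,-9,9.1,6.7,-7.4]
  ]
}}

```text
time_s: 2.02
eef_pos: [467.3, -6.9, 56.7]
ee_rot: [0.716, 0.267, 0.348, -0.544]
force: [-0.5, 0.1, -0.1]
grip_width: 0.003
```

Run:
```python
from plan import *
a,p=-75,52
show([tcp("near",a,p,-125,17.5),tcp("near",a,p,-87,17.5)],a,p); print(ctrl.sense()["joints"].round(3))
```

```text
t 2.02 at [467.3  -6.9  56.7] F [-0.5  0.1 -0.1]
[476. -26.  11.] shift [ 49.1   2.7 -11.7] turn [ 0.2  0.  -0.4] q4 -1.08 ok
[493. -60.  11.] shift [72.1 10.4 17.6] turn [ 0.2  0.  -0.4] q4 -1.11 ok
[ 0.066  0.494  1.95  -0.975  0.815  0.535]
```

Call:
{"op": "carry_out", "data": {
  "deltas": [
    [1,17,1,-4,0,0,0],
    [1,33,2,-8,0,0,0],
    [1,49,3,-12,0,0,0],
    [1,49,3,-12,0,0,0],
    [1,49,3,-12,0,0,0]
  ]
}}

```text
time_s: 2.65
eef_pos: [476.4, -26.0, 11.3]
ee_rot: [0.716, 0.267, 0.347, -0.544]
force: [0.4, 1.0, 0.3]
grip_width: 0.003
```

Run:
```python
from plan import *
a,p=-75,52
show([tcp("near",a,p,-87,17.5)],a,p); print(ctrl.sense()["joints"].round(3))
```

```text
t 2.65 at [476.4 -26.   11.3] F [0.4 1.  0.3]
[493. -60.  11.] shift [23.5  6.8 29.1] turn [ 0.1  0.  -0.4] q4 -1.11 ok
[ 0.021  0.598  1.952 -1.089  0.738  0.646]
```

Exact. Sliding under the lip.

Call:
{"op": "carry_out", "data": {
  "deltas": [
    [1,6,2,7,0,0,0],
    [1,12,3.5,14.5,0,0,0],
    [1,18,5,22,0,0,0],
    [1,23.5,6.8,29,0,0,0],
    [1,23.5,6.8,29,0,0,0]
  ]
}}

```text
time_s: 3.28
eef_pos: [492.9, -61.3, 9.9]
ee_rot: [0.715, 0.267, 0.347, -0.545]
force: [0.6, 1.1, -0.4]
grip_width: -0.003
```

Run:
```python
from plan import *
s=ctrl.sense(); print(s["eef_pos"].round(1),s["force"].round(1),s["joints"].round(3))
k=cam("wrist",s); im=viewer.capture("wrist"); cv2.imwrite("pics/w2.png",im[:,:,::-1])
```

```text
[492.9 -61.3   9.9] [ 0.6  1.1 -0.4] [-0.059  0.611  1.929 -1.12   0.704  0.601]
```

View pics/w2.png

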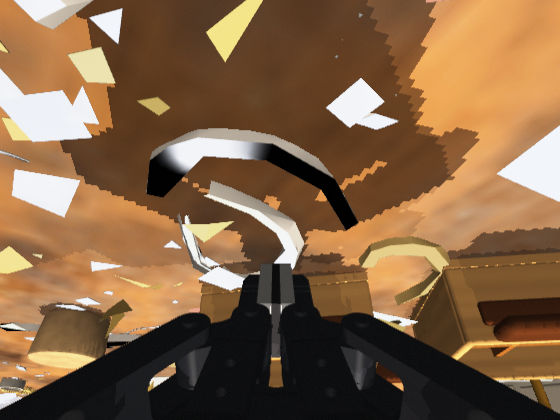

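The fingertips are in front of the near tray, centred (tray cols 200-370, fingers at 275) and touching nothing. I'm starting the arc.

Call:
{"op": "carry_out", "data": {
  "deltas": [
    [1,-4,0,3,0,0,0],
    [1,-9,1,12,0,0,0],
    [1,-13.5,1.5,21,0,0,0],
    [1,-17,3,31,0,0,0],
    [1,-19.5,4.5,41,0,0,0]
  ]
}}

```text
time_s: 3.95
eef_pos: [502.6, -79.5, 51.3]
ee_rot: [0.715, 0.267, 0.347, -0.544]
force: [0.2, 0.4, -0.2]
grip_width: -0.002
```

Run:
```python
from plan import *
a,p=-75,52
s=ctrl.sense(); show([tip("near",a,p,t) for t in (24,30,38,46,54,60,66,72,78,84,90)],a,p)
im=viewer.capture("side"); cv2.imwrite("pics/s2.png",cv2.resize(im[130:340,180:460,::-1],None,fx=2.4,fy=2.4))
```

```text
t 3.95 at [502.6 -79.5  51.3] F [ 0.2  0.4 -0.2]
[502. -79.  51.] shift [-0.5 -0.1 -0.9] turn [ 0.1  0.  -0.4] q4 -1.02 ok
[506. -85.  58.] shift [-1.8  1.5  9.2] turn [ 0.1  0.  -0.4] q4 -1.01 ok
[511. -95.  67.] shift [-1.9  3.7 22.8] turn [ 0.1  0.  -0.4] q4 -0.99 ok
[ 516. -105.   74.] shift [-0.   6.2 36.3] turn [ 0.1  0.  -0.4] q4 -0.98 ok
[ 522. -117.   79.] shift [ 3.7  8.7 49. ] turn [ 0.1  0.  -0.4] q4 -0.97 ok
[ 526. -125.   81.] shift [ 7.6 10.5 57.2] turn [ 0.1  0.  -0.4] q4 -0.97 ok
[ 530. -133.   82.] shift [12.3 12.4 64.9] turn [ 0.1  0.  -0.4] q4 -0.96 ok
[ 534. -141.   82.] shift [17.8 14.3 72.2] turn [ 0.1  0.  -0.4] q4 -0.96 ok
[ 538. -149.   81.] shift [24.1 16.2 78.7] turn [ 0.1  0.  -0.4] q4 -0.96 ok
[ 542. -158.   79.] shift [31.  18.  84.6] turn [ 0.1  0.  -0.4] q4 -0.96 ok
[ 546. -165.   76.] shift [38.6 19.8 89.7] turn [ 0.1  0.  -0.4] q4 -0.97 ok
```

View pics/s2.png

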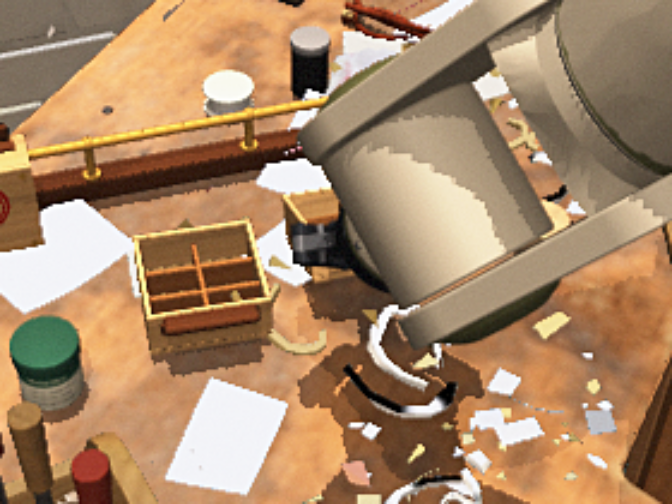

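Call:
{"op": "carry_out", "data": {
  "deltas": [
    [1,-1.5,1.5,9,0,0,0],
    [1,-2,3,18,0,0,0],
    [1,-1.5,4.5,27,0,0,0],
    [1,0,6,36,0,0,0],
    [1,2,7.5,43,0,0,0]
  ]
}}

```text
time_s: 4.62
eef_pos: [519.0, -111.6, 75.8]
ee_rot: [0.715, 0.267, 0.347, -0.545]
force: [-0.8, -0.2, -0.0]
grip_width: -0.004
```

Run:
```python
from plan import *
a,p=-75,52
show([tip("near",a,p,t) for t in (50,54,60,66,72,78,84,90)],a,p)
im=viewer.capture("wrist"); cv2.imwrite("pics/w3.png",im[:,:,::-1])
```

```text
t 4.62 at [ 519.  -111.6   75.8] F [-0.8 -0.2 -0. ]
[ 519. -111.   76.] shift [-0.9 -0.1  0.1] turn [ 0.1  0.  -0.4] q4 -0.98 ok
[ 522. -117.   79.] shift [1.2 1.2 6.1] turn [ 0.1  0.  -0.4] q4 -0.97 ok
[ 526. -125.   81.] shift [ 5.1  3.  14.4] turn [ 0.1  0.  -0.4] q4 -0.97 ok
[ 530. -133.   82.] shift [ 9.8  4.9 22.1] turn [ 0.1  0.  -0.4] q4 -0.96 ok
[ 534. -141.   82.] shift [15.3  6.8 29.3] turn [ 0.1  0.  -0.4] q4 -0.96 ok
[ 538. -149.   81.] shift [21.6  8.7 35.9] turn [ 0.1  0.  -0.4] q4 -0.96 ok
[ 542. -158.   79.] shift [28.5 10.5 41.8] turn [ 0.1  0.  -0.4] q4 -0.96 ok
[ 546. -165.   76.] shift [36.1 12.3 46.9] turn [ 0.1  0.  -0.4] q4 -0.97 ok
```

View pics/w3.png

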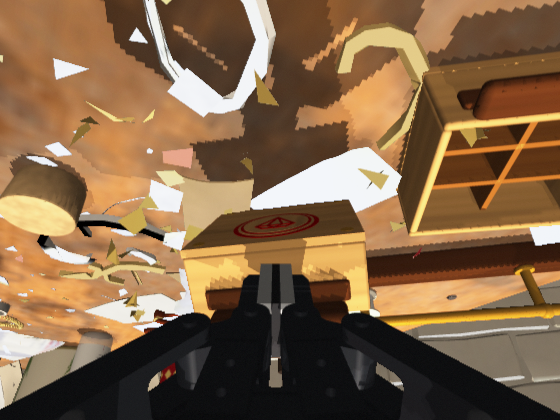

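The near tray is tipped about 50° on the fingertips, and its underside shows the red stamp at (278,225). I'll continue over.

Call:
{"op": "carry_out", "data": {
  "deltas": [
    [1,2,1.5,7,0,0,0],
    [1,5,3,14,0,0,0],
    [1,8,4,19,0,0,0],
    [1,11,5,24,0,0,0],
    [1,14,6,28,0,0,0]
  ]
}}

```text
time_s: 5.3
eef_pos: [533.9, -140.4, 84.7]
ee_rot: [0.716, 0.267, 0.345, -0.545]
force: [-6.4, 1.4, 23.2]
grip_width: -0.0
```

Run:
```python
from plan import *
a,p=-75,52
show([tip("near",a,p,t) for t in (70,78,90)],a,p)
im=viewer.capture("wrist"); cv2.imwrite("pics/w4.png",im[:,:,::-1])
```

```text
t 5.3 at [ 533.9 -140.4   84.7] F [-6.4  1.4 23.2]
[ 533. -138.   82.] shift [ 0.9 -0.6 -3.5] turn [ 0.1  0.3 -0.4] q4 -0.96 ok
[ 538. -149.   81.] shift [9.2 1.8 5.3] turn [ 0.1  0.3 -0.4] q4 -0.96 ok
[ 546. -165.   76.] shift [23.7  5.5 16.2] turn [ 0.1  0.3 -0.4] q4 -0.97 ok
```

View pics/w4.png

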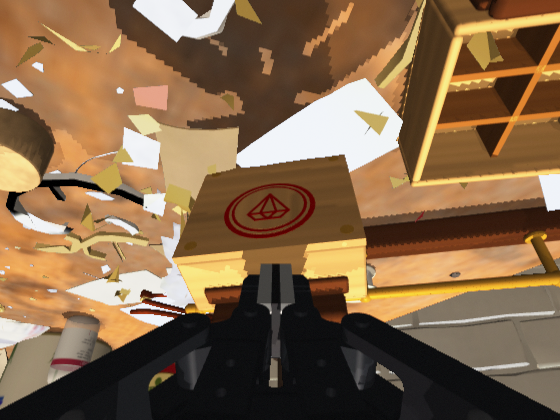

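Force is 23 N upward: the fingertips' lower edge bears on the front face, with the tray past about 70°. I'll lift the fingers out, and it should go over by itself.

Call:
{"op": "carry_out", "data": {
  "deltas": [
    [1,-3,0,2.5,0,0,0],
    [1,-6,0,5,0,0,0],
    [1,-8,0,7,0,0,0],
    [1,-8,0,7,0,0,0],
    [1,-8,0,7,0,0,0]
  ]
}}

```text
time_s: 5.98
eef_pos: [532.7, -139.5, 92.1]
ee_rot: [0.715, 0.267, 0.348, -0.544]
force: [-0.7, 0.2, -0.0]
grip_width: -0.007
```

Run:
```python
from plan import *
a,p=-75,52
show([tip("near",a,p,90)],a,p)
im=viewer.capture("wrist"); im2=viewer.capture("side")
cv2.imwrite("pics/w5.png",np.hstack([cv2.resize(im[100:360,100:460,::-1],(400,290)),cv2.resize(im2[130:340,180:460,::-1],(400,290))]))
```

```text
t 5.97 at [ 532.7 -139.5   92.1] F [-0.7  0.2 -0. ]
[ 546. -165.   76.] shift [30.1  6.4 12.7] turn [ 0.1 -0.  -0.4] q4 -0.97 ok
```

View pics/w5.png

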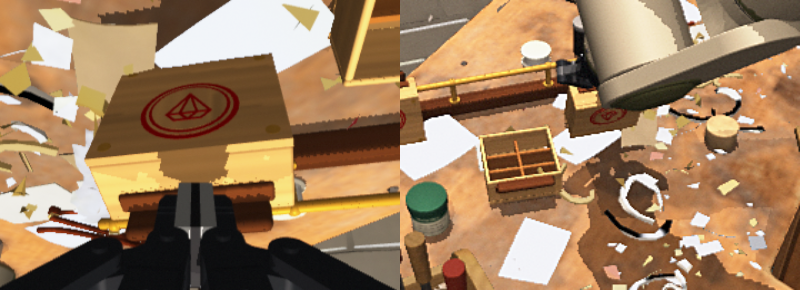

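In the wrist half, the stamped underside is turned well up and the hand is unloaded. I'll check the angle numerically from the red stamp.

```bash
cat >> plan.py <<'E'
def reds(im,minA=60):
    h=cv2.cvtColor(im,cv2.COLOR_RGB2HSV); m=(((h[...,0]<7)|(h[...,0]>172))&(h[...,1]>140)&(h[...,2]>60)).astype(np.uint8)
    m=cv2.morphologyEx(m,cv2.MORPH_CLOSE,np.ones((9,9)))
    n,_,st,ce=cv2.connectedComponentsWithStats(m); return [(ce[i].round(1),st[i][:5].tolist()) for i in range(1,n) if st[i][4]>minA]
def stampP(t,th,dx=0):
    c,a=TR[t]; T=np.radians(th); return c+40*U(a)+dx*U(a)+np.array([0,0,50*np.sin(T)])-50*np.cos(T)*U(a)
E
python3 - <<'E'
from plan import *
s=ctrl.sense(); k=cam("wrist",s); im=viewer.capture("wrist")
for r in reds(im): print(r)
for th in(70,80,90): print(th,proj(k,stampP("near",th)).round(1))
ks=cam("side"); print("side",[r for r in reds(viewer.capture("side"),30)]); print([proj(ks,stampP("near",t)).round(1) for t in(70,90)])
E
```

```text
(array([270.3, 201.6]), [226, 175, 89, 50, 2508])
(array([160.2, 301.6]), [133, 288, 56, 25, 372])
(array([ 71.4, 356.1]), [55, 353, 36, 9, 147])
70 [268.5 191. ]
80 [272.  204.4]
90 [275.3 215. ]
side [(array([340.,  77.]), [336, 72, 11, 11, 59]), (array([169.8, 216.6]), [157, 207, 27, 20, 438]), (array([324.3, 213.9]), [313, 208, 26, 12, 211]), (array([113.6, 287.4]), [90, 272, 41, 40, 388]), (array([170.9, 302.6]), [161, 285, 19, 38, 408]), (array([142.8, 312.7]), [132, 294, 22, 41, 500]), (array([114.3, 311. ]), [111, 305, 7, 12, 46]), (array([218.7, 333.8]), [210, 317, 17, 36, 442]), (array([ 84.7, 342.6]), [74, 328, 23, 34, 406]), (array([120.8, 354.6]), [109, 336, 24, 40, 529])]
[array([325.8, 214.6]), array([322.7, 206.8])]
```

Run:
```python
from plan import *
s=ctrl.sense(); k=cam("wrist",s); c,a=TR["near"]; h=c+40*U(a)
B=[onplane(k,p,0) for p in [(219.7,164.6),(343,149.3)]]
for b in B: print("bench",b.round(1),"along",(b-h)@U(a),"lat",(b-h)@U(a+90))
d=B[1]-B[0];print(np.linalg.norm(d),np.degrees(np.arctan2(d[1],d[0]))-90)
for z in(76,80):
  for p in[(176.5,240.8),(362.8,225.6)]:
    b=onplane(k,p,z); print(z,b.round(1),(b-h)@U(a),(b-h)@U(a+90))
```

```text
bench [ 502.7 -167.4    0. ] along 4.473590059938145 lat -38.10123826878994
bench [ 575.6 -133.7    0. ] along 7.462269442007738 lat 42.13094252994463
80.28782622645627 -65.13330332024562
76 [ 486.1 -143.5   76. ] -24.391805925446636 -42.06862788153536
76 [ 564.3 -109.5   76. ] -19.189193736891713 43.0779239760224
80 [ 486.5 -136.7   80. ] -30.257551485256936 -38.665636851519345
80 [ 561.  -104.3   80. ] -25.299134935705233 42.48438097924315
```

The tray is leaning at about 70° on the fingertips, with the heel about 6 mm forward. A gentle forward push at lip height should take it over.

Call:
{"op": "carry_out", "data": {
  "deltas": [
    [1,2,0.5,2.5,0,0,0],
    [1,4,1.2,5,0,0,0],
    [1,6,1.8,7.5,0,0,0],
    [1,8,2.4,10,0,0,0],
    [1,9,2.7,11.5,0,0,0]
  ]
}}

```text
time_s: 6.8
eef_pos: [539.3, -153.2, 92.3]
ee_rot: [0.715, 0.267, 0.348, -0.545]
force: [-0.3, 0.1, -0.2]
grip_width: 0.001
```

Run:
```python
from plan import *
s=ctrl.sense(); k=cam("wrist",s); im=viewer.capture("wrist"); cv2.imwrite("pics/w6.png",im[:,:,::-1])
print(s["eef_pos"].round(1),s["force"].round(1),[r for r in reds(im,1000)])
for th in(70,80,90): print(th,proj(k,stampP("near",th)).round(1),proj(k,stampP("near",th,6)).round(1))
```

```text
[ 539.3 -153.2   92.3] [-0.3  0.1 -0.2] [(array([270.3, 201. ]), [225, 166, 90, 67, 3012])]
70 [262.2 170.6] [265.1 178.9]
80 [266.1 185.6] [268.8 193.2]
90 [269.9 197.6] [272.3 204.7]
```

Call:
{"op": "carry_out", "data": {
  "deltas": [
    [1,-8,0,0,0,0,0],
    [1,-25,0,0,0,0,0],
    [1,-50,0,0,0,0,0],
    [1,-80,0,0,0,0,0],
    [1,-80,0,0,0,0,0]
  ]
}}

```text
time_s: 7.48
eef_pos: [526.6, -104.2, 157.7]
ee_rot: [0.716, 0.268, 0.346, -0.543]
force: [-0.0, -0.4, -0.1]
grip_width: 0.002
```

Run:
```python
from plan import *
s=ctrl.sense(); k=cam("wrist",s); im=viewer.capture("wrist")
print(s["eef_pos"].round(1),[r for r in reds(im,500)])
for th in(80,90): print(th,proj(k,stampP("near",th)).round(1),proj(k,stampP("near",th,6)).round(1))
cv2.imwrite("pics/w7.png",im[:,:,::-1])
a,p=-67,52
show([tcp("far",a,p,-150,90),tcp("far",a,p,-125,17.5),tcp("far",a,p,-87,17.5)],a,p)
```

```text
[ 526.6 -104.2  157.7] [(array([269.5, 177.3]), [240, 153, 61, 47, 1773]), (array([199.3, 308.3]), [165, 290, 68, 33, 1034])]
80 [266.9 162.8] [268.7 168.5]
90 [269.5 171.7] [271.2 177.1]
t 7.53 at [ 526.2 -104.8  156.3] F [ 0.  -0.4 -1.3]
[572.  52.  83.] shift [ -27.8   85.6 -155. ] turn [-6.2  0.   4.4] q4 -0.85 ok
[582.  29.  11.] shift [  44.6   88.5 -180.1] turn [-6.2  0.   4.4] q4 -0.96 ok
[597.  -6.  11.] shift [  67.8   93.5 -150.5] turn [-6.2  0.   4.4] q4 -0.98 ok
```

Call:
{"op": "carry_out", "data": {
  "deltas": [
    [1,-7,21,-38,-2,0,1.4],
    [1,-14,43,-77,-4,0,3],
    [1,-21,64,-116,-6.2,0,4.4],
    [1,-28,86,-155,-6.2,0,4.4],
    [1,-28,86,-155,-6.2,0,4.4]
  ]
}}

```text
time_s: 8.15
eef_pos: [571.9, 53.4, 79.9]
ee_rot: [0.749, 0.24, 0.368, -0.496]
force: [-0.4, -0.5, 0.2]
grip_width: 0.0
```

Run:
```python
from plan import *
a,p=-67,52
s=ctrl.sense(); im=viewer.capture("wrist"); cv2.imwrite("pics/w8.png",im[:,:,::-1])
show([tcp("far",a,p,-125,17.5),tcp("far",a,p,-87,17.5)],a,p)
k=cam("wrist",s); c,x=TR["far"]
# lip edge row check
for lat in(-32,32): print(proj(k,c-54*U(x)+lat*U(x+90)+[0,0,31]).round())
for lat in(-42,42): print(proj(k,c-40*U(x)+lat*U(x+90)).round())
im2=viewer.capture("side"); print([r for r in reds(im2,100) if r[0][0]>150 and r[0][1]<250]); ks=cam("side"); print([proj(ks,stampP("near",90,d)).round(1) for d in(0,6)])
cv2.imwrite("pics/v11.png",np.hstack([cv2.resize(im[120:330,150:430,::-1],(400,300)),cv2.resize(im2[130:340,180:460,::-1],(400,300))]))
```

```text
t 8.2 at [571.9  52.1  80.9] F [-0.5 -0.2  0.5]
[582.  29.  11.] shift [ 70.7   0.6 -23.5] turn [ 0.2 -0.   0.2] q4 -0.96 ok
[597.  -6.  11.] shift [94.   0.6  6.5] turn [ 0.2 -0.   0.2] q4 -0.98 ok
[229. 257.]
[321. 257.]
[221. 231.]
[329. 231.]
[(array([357.3,  95.5]), [335, 72, 51, 46, 1441]), (array([346.5, 141.1]), [322, 129, 64, 23, 405]), (array([169.8, 216.5]), [157, 207, 27, 20, 440])]
[array([322.7, 206.8]), array([321.7, 204.5])]
```

View pics/v11.png

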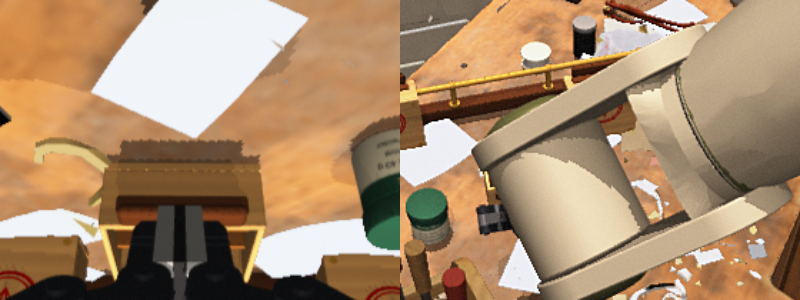

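The far tray's lip edge is at row ~258, cols 232-324, against a predicted 257, 229-321. That is a good fit, so I'm going under it.

Call:
{"op": "carry_out", "data": {
  "deltas": [
    [1,20,0,-7,0,0,0],
    [1,45,0,-15,0,0,0],
    [1,70,0.6,-23,0,0,0],
    [1,70,0.6,-23,0,0,0],
    [1,70,0.6,-23,0,0,0]
  ]
}}

```text
time_s: 8.88
eef_pos: [582.6, 28.4, 13.5]
ee_rot: [0.749, 0.242, 0.366, -0.497]
force: [0.9, 0.3, 0.4]
grip_width: 0.001
```

Run:
```python
from plan import *
a,p=-67,52
show([tcp("far",a,p,-87,17.5)],a,p)
```

```text
t 8.88 at [582.6  28.4  13.5] F [0.9 0.3 0.4]
[597.  -6.  11.] shift [25.  -0.2 27.5] turn [-0.   0.   0.2] q4 -0.98 ok
```

Call:
{"op": "carry_out", "data": {
  "deltas": [
    [1,7,0,7,0,0,0],
    [1,13,0,14,0,0,0],
    [1,19,0,21,0,0,0],
    [1,24.5,0,27.5,0,0,0],
    [1,24.5,0,27.5,0,0,0]
  ]
}}

```text
time_s: 9.5
eef_pos: [596.9, -5.7, 10.6]
ee_rot: [0.749, 0.241, 0.366, -0.497]
force: [-0.4, -0.1, -0.3]
grip_width: 0.002
```

```bash
sed -i 's/^    e=np.array(\[-94,31\]); T=np.radians(th)/    s=min(s,12-22*np.sin(np.radians(th-p)))\n&/' plan.py
python3 - <<'E'
from plan import *
a,p=-67,52
show([tip("far",a,p,t) for t in (0,6,12,18,24,30,36,42,48,54,58,62,66,70,74,78)],a,p)
E
```

```text
t 9.5 at [596.9  -5.7  10.6] F [-0.4 -0.1 -0.3]
[597.  -6.  16.] shift [-4.  -0.2  2.9] turn [-0.  -0.   0.2] q4 -0.97 ok
[598.  -9.  25.] shift [-9.3 -0.2 11.8] turn [-0.  -0.   0.2] q4 -0.96 ok
[600. -13.  34.] shift [-13.7  -0.2  21.2] turn [-0.  -0.   0.2] q4 -0.94 ok
[602. -19.  43.] shift [-17.   -0.2  31. ] turn [-0.  -0.   0.2] q4 -0.93 ok
[605. -25.  51.] shift [-19.3  -0.2  41.1] turn [-0.  -0.   0.2] q4 -0.92 ok
[608. -31.  58.] shift [-20.5  -0.2  51.4] turn [-0.  -0.   0.2] q4 -0.91 ok
[611. -39.  65.] shift [-20.6  -0.2  61.8] turn [-0.  -0.   0.2] q4 -0.9 ok
[614. -47.  70.] shift [-19.7  -0.2  72.1] turn [-0.  -0.   0.2] q4 -0.89 ok
[618. -55.  75.] shift [-17.7  -0.2  82.3] turn [-0.  -0.   0.2] q4 -0.88 ok
[621. -64.  79.] shift [-14.6  -0.2  91.8] turn [-0.  -0.   0.2] q4 -0.88 ok
[624. -69.  81.] shift [-13.3  -0.2  97.5] turn [-0.  -0.   0.2] q4 -0.87 ok
[626. -74.  84.] shift [-11.9  -0.2 103.3] turn [-0.  -0.   0.2] q4 -0.87 ok
[628. -79.  86.] shift [-10.   -0.2 109.1] turn [-0.  -0.   0.2] q4 -0.87 ok
[630. -85.  87.] shift [-7.600e+00 -1.000e-01  1.148e+02] turn [-0.  -0.   0.2] q4 -0.86 ok
[633. -90.  89.] shift [-4.800e+00 -1.000e-01  1.204e+02] turn [-0.  -0.   0.2] q4 -0.86 ok
[635. -96.  89.] shift [-1.500e+00 -1.000e-01  1.259e+02] turn [-0.  -0.   0.2] q4 -0.86 ok
```

Call:
{"op": "carry_out", "data": {
  "deltas": [
    [1,-4,0,3,0,0,0],
    [1,-9,0,12,0,0,0],
    [1,-13.5,0,21,0,0,0],
    [1,-17,0,31,0,0,0],
    [1,-19.5,0,41,0,0,0]
  ]
}}

```text
time_s: 10.12
eef_pos: [605.0, -24.0, 52.0]
ee_rot: [0.749, 0.241, 0.366, -0.497]
force: [-0.4, 2.1, -1.3]
grip_width: -0.001
```

Call:
{"op": "carry_out", "data": {
  "deltas": [
    [1,-1,0,8,0,0,0],
    [1,-1.5,0,17,0,0,0],
    [1,-1,0,26,0,0,0],
    [1,0,0,34,0,0,0],
    [1,1.5,0,41,0,0,0]
  ]
}}

```text
time_s: 10.75
eef_pos: [617.9, -54.8, 75.5]
ee_rot: [0.749, 0.241, 0.366, -0.497]
force: [-0.4, 0.6, 0.3]
grip_width: -0.0
```

Run:
```python
from plan import *
a,p=-67,52
show([tip("far",a,p,t) for t in (48,54,58,62,66,70,74,78)],a,p)
```

```text
t 10.75 at [617.9 -54.8  75.5] F [-0.4  0.6  0.3]
[618. -55.  75.] shift [ 0.6 -0.3  0.2] turn [0.  0.  0.2] q4 -0.88 ok
[621. -64.  79.] shift [ 3.7 -0.3  9.7] turn [0.  0.  0.2] q4 -0.88 ok
[624. -69.  81.] shift [ 4.9 -0.3 15.5] turn [0.  0.  0.2] q4 -0.87 ok
[626. -74.  84.] shift [ 6.4 -0.3 21.3] turn [0.  0.  0.2] q4 -0.87 ok
[628. -79.  86.] shift [ 8.3 -0.3 27. ] turn [0.  0.  0.2] q4 -0.87 ok
[630. -85.  87.] shift [10.7 -0.3 32.8] turn [0.  0.  0.2] q4 -0.86 ok
[633. -90.  89.] shift [13.5 -0.3 38.4] turn [0.  0.  0.2] q4 -0.86 ok
[635. -96.  89.] shift [16.8 -0.3 43.9] turn [0.  0.  0.2] q4 -0.86 ok
```

Call:
{"op": "carry_out", "data": {
  "deltas": [
    [1,2,0,6,0,0,0],
    [1,4,0,12,0,0,0],
    [1,6,0,19,0,0,0],
    [1,8,0,26,0,0,0],
    [1,10,0,32,0,0,0]
  ]
}}

```text
time_s: 11.38
eef_pos: [630.2, -83.6, 87.3]
ee_rot: [0.749, 0.241, 0.366, -0.497]
force: [-1.0, 0.5, -0.5]
grip_width: 0.002
```

Call:
{"op": "carry_out", "data": {
  "deltas": [
    [1,0.5,0,4,0,0,0],
    [1,2,0,8,0,0,0],
    [1,4.5,0,11,0,0,0],
    [1,7.5,0,14.5,0,0,0],
    [1,9,0,16.5,0,0,0]
  ]
}}

```text
time_s: 12.0
eef_pos: [637.3, -100.5, 90.0]
ee_rot: [0.749, 0.241, 0.366, -0.497]
force: [-0.4, -0.5, -0.8]
grip_width: -0.001
```

Run:
```python
from plan import *
a,p=-67,52
show([tip("far",a,p,78)],a,p); s=ctrl.sense()
c,x=TR["far"]; print("fwd of heel",(s["eef_pos"]-c-40*U(x))@U(x))
im=viewer.capture("wrist"); cv2.imwrite("pics/w9.png",im[:,:,::-1]); print(reds(im,300))
```

```text
t 12.0 at [ 637.3 -100.5   90. ] F [-0.4 -0.5 -0.8]
[635. -96.  89.] shift [-2.4 -0.3 -4.2] turn [ 0.  -0.   0.2] q4 -0.86 ok
fwd of heel 7.356452643798258
[(array([ 63.2, 221.1]), [18, 185, 90, 70, 2971]), (array([521.7, 246.3]), [483, 213, 77, 66, 2451]), (array([ 68.9, 347.8]), [26, 321, 94, 60, 2844])]
```

Call:
{"op": "carry_out", "data": {
  "deltas": [
    [1,2,0,2,0,0,0],
    [1,4,0,4,0,0,0],
    [1,5,0,6,0,0,0],
    [1,5,0,6,0,0,0],
    [1,5,0,6,0,0,0]
  ]
}}

```text
time_s: 12.68
eef_pos: [640.3, -107.3, 89.9]
ee_rot: [0.749, 0.241, 0.366, -0.497]
force: [-0.7, -0.4, -0.9]
grip_width: -0.003
```

Call:
{"op": "carry_out", "data": {
  "deltas": [
    [1,-8,0,0,0,0,0],
    [1,-30,0,0,0,0,0],
    [1,-65,0,0,0,0,0],
    [1,-110,0,0,0,0,0],
    [1,-110,0,0,0,0,0]
  ]
}}

```text
time_s: 13.3
eef_pos: [614.8, -42.6, 180.9]
ee_rot: [0.751, 0.242, 0.364, -0.495]
force: [0.5, 0.3, -0.5]
grip_width: -0.003
```

```bash
cat >> plan.py <<'E'
def wood(im,seed,tol=14):
    m=np.zeros((im.shape[0]+2,im.shape[1]+2),np.uint8); cv2.floodFill(im.copy(),m,tuple(int(v) for v in seed),0,(6,)*3,(6,)*3,cv2.FLOODFILL_MASK_ONLY|(255<<8)); return m[1:-1,1:-1]
E
python3 - <<'E'
from plan import *
s=ctrl.sense(); print(s["eef_pos"].round(1),s["force"].round(1),s["joints"].round(2))
k=cam("wrist",s); im=viewer.capture("wrist"); cv2.imwrite("pics/w10.png",im[:,:,::-1]); kt=cam("top")
c,x=TR["far"]; h=c+40*U(x)
for th in(70,90):
  print(th,[proj(k,h+l*U(x+90)-z*np.cos(np.radians(th))*U(x)+[0,0,z*np.sin(np.radians(th))]).round().tolist() for l,z in[(-42,0),(42,0),(-42,80),(42,80)]])
g=cv2.cvtColor(im,cv2.COLOR_RGB2HSV)
for col in (215,245,305,335): print(col,[g[r,col].tolist() for r in range(120,300,6)])
E
```

```text
[614.8 -42.6 180.9] [ 0.5  0.3 -0.5] [-0.03  0.49  1.52 -0.75  0.96 -0.03]
70 [[225.0, 120.0], [319.0, 120.0], [211.0, 159.0], [331.0, 159.0]]
90 [[225.0, 120.0], [319.0, 120.0], [216.0, 189.0], [327.0, 189.0]]
215 [[102, 5, 246], [105, 6, 247], [105, 6, 247], [10, 40, 212], [14, 148, 190], [14, 139, 194], [14, 129, 186], [14, 136, 189], [14, 147, 187], [14, 129, 190], [109, 8, 245], [14, 129, 105], [10, 186, 48], [9, 183, 53], [17, 206, 99], [18, 212, 136], [18, 211, 110], [18, 207, 106], [17, 205, 97], [24, 196, 246], [33, 10, 249], [32, 13, 249], [14, 132, 191], [14, 130, 194], [14, 145, 197], [14, 151, 208], [16, 144, 238], [14, 137, 225], [14, 127, 223], [16, 154, 235]]
245 [[13, 147, 92], [15, 161, 122], [16, 162, 131], [16, 164, 123], [16, 161, 141], [16, 162, 145], [15, 162, 137], [15, 163, 138], [15, 164, 121], [16, 162, 134], [15, 160, 134], [16, 159, 143], [16, 164, 121], [23, 130, 247], [24, 128, 249], [18, 158, 186], [10, 197, 140], [9, 186, 52], [11, 198, 54], [13, 143, 159], [16, 150, 235], [21, 66, 237], [15, 140, 233], [15, 145, 231], [15, 151, 230], [17, 146, 241], 
[... 299 characters left out ...]
9], [16, 168, 143], [10, 200, 143], [10, 184, 54], [10, 188, 65], [13, 148, 164], [15, 130, 228], [16, 139, 236], [17, 141, 244], [18, 147, 245], [16, 56, 122], [19, 56, 124], [18, 56, 123], [110, 51, 15], [120, 43, 18], [135, 32, 16]]
335 [[14, 123, 191], [14, 126, 197], [13, 130, 189], [109, 8, 249], [109, 8, 249], [109, 8, 249], [109, 8, 249], [109, 8, 249], [109, 8, 249], [109, 8, 249], [13, 131, 101], [11, 200, 42], [9, 182, 49], [14, 194, 79], [18, 207, 118], [17, 204, 124], [17, 204, 110], [18, 210, 91], [19, 209, 218], [16, 133, 235], [16, 144, 239], [16, 155, 233], [19, 62, 131], [18, 61, 118], [18, 61, 126], [18, 62, 131], [18, 62, 131], [17, 61, 130], [18, 58, 131], [18, 58, 110]]
```

The far tray stands upright and is plain: its underside spans rows 124-195 with no red in it. The stamped tray is the near one. Next I'll measure its standing pose and the flush line from the top view.

```bash
cat >> plan.py <<'E'
def tops(im,k):
    h=cv2.cvtColor(im,cv2.COLOR_RGB2HSV); m=cv2.inRange(h,(15,70,150),(32,200,255)); m=cv2.morphologyEx(m,cv2.MORPH_OPEN,np.ones((3,3)))
    cs,_=cv2.findContours(m,0,2)
    for c in cs:
        if cv2.contourArea(c)<250: continue
        P=np.array([onplane(k,q[0],80)[:2] for q in c]).astype(np.float32); r=cv2.minAreaRect(P); b=cv2.boxPoints(r)
        n=U(-63.4)[:2]; l=U(26.6)[:2]
        print("px",c.reshape(-1,2).mean(0).round(),"ctr",np.round(r[0],1),"size",np.round(r[1],1),"ang",round(r[2],1),"n: min",(P@n).min().round(1),"med",((b@n).min().round(1),(b@n).max().round(1)),"lat",(P@l).min().round(1),(P@l).max().round(1))
E
python3 - <<'E'
from plan import *
im=viewer.capture("top"); k=cam("top"); cv2.imwrite("pics/t2.png",im[:,:,::-1]); tops(im,k)
s=ctrl.sense(); k=cam("wrist",s); w_=viewer.capture("wrist"); print([r for r in reds(w_,300)])
n=U(-63.4)
for d in(0,3,6,9): print(d,proj(k,stampP("near",90,d)).round(1))
a=-63.4
for p in(52,55,60):
  for d in(-60,-25,10,40):
    h=TR["near"][0]+46*U(-63); q,e=ik(h+d*U(a)+[0,0,10],ori(a,p,-1),w,s["joints"]); print(p,d,q.round(2),round(e,3))
E
```

```text
px [356. 402.] ctr [ 252.6 -250.2] size [72.9 42.2] ang 89.9 n: min 294.8 med (np.float64(294.8), np.float64(378.9)) lat 103.8 146.0
px [163. 397.] ctr [275.   89.5] size [50.5 70.9] ang 88.2 n: min 14.2 med (np.float64(4.0), np.float64(82.1)) lat 251.5 326.9
px [319. 356.] ctr [ 335.1 -174.7] size [ 79.8 202.9] ang 1.4 n: min 207.9 med (np.float64(197.4), np.float64(415.0)) lat 169.5 275.1
px [394. 343.] ctr [ 358.8 -317.1] size [216.   87.1] ang 20.1 n: min 400.5 med (np.float64(388.7), np.float64(499.7)) lat 69.0 290.3
px [298. 309.] ctr [ 414.6 -142. ] size [79.5 74.8] ang 88.3 n: min 283.6 med (np.float64(259.8), np.float64(365.3)) lat 261.3 355.8
px [199. 328.] ctr [396.1  22.3] size [136.5 187.6] ang 75.9 n: min 64.9 med (np.float64(44.5), np.float64(270.3)) lat 282.1 455.8
px [500. 303.] ctr [ 428.6 -514.3] size [195.8  97.4] ang 87.1 n: min 553.2 med (np.float64(542.6), np.float64(761.0)) lat 91.0 221.6
px [ 15. 281.] ctr [471.  355.7] size [ 42.6 240.3] ang 82.3 n: min -171.0 med (np.float64(-192.4), np.float64(-21.9)) lat 476.7 679.7
px [304. 241.] ctr [ 543.6 -164.9] size
[... 1035 characters left out ...]
303]), (array([106.5, 316.9]), [59, 288, 86, 60, 3204])]
0 [138.2 171.1]
3 [139.6 173.6]
6 [141. 176.]
9 [142.3 178.5]
52 -60 [-0.17  0.59  1.98 -1.33  0.54  0.54] 0.0
52 -25 [-0.23  0.61  1.94 -1.33  0.51  0.48] 0.0
52 10 [-0.29  0.63  1.89 -1.32  0.48  0.41] 0.0
52 40 [-0.34  0.65  1.85 -1.29  0.46  0.34] 0.0
55 -60 [-0.19  0.58  1.97 -1.21  0.51  0.41] 0.0
55 -25 [-0.25  0.59  1.93 -1.19  0.48  0.33] 0.0
55 10 [-0.31  0.62  1.88 -1.17  0.46  0.25] 0.0
55 40 [-0.35  0.64  1.83 -1.13  0.45  0.17] 0.0
60 -60 [-0.22  0.56  1.94 -0.98  0.49  0.16] 0.0
60 -25 [-0.28  0.58  1.9  -0.94  0.47  0.07] 0.0
60 10 [-0.34  0.61  1.85 -0.9   0.46 -0.02] 0.0
60 40 [-0.38  0.63  1.8  -0.86  0.46 -0.11] 0.0
```

```bash
cat >> plan.py <<'E'
NL=lambda n,l,z:n*U(-63.4)+l*U(26.6)+np.array([0,0,z])
E
python3 - <<'E'
from plan import *
show([NL(305,413,110),NL(325,413,11)],-63.4,58)
E
```

```text
t 13.45 at [613.8 -44.8 176.4] F [-0.8 -0.3 -1.1]
[506. -88. 110.] shift [  51.1 -115.9  -43. ] turn [-2.9  6.   2.2] q4 -0.76 ok
[ 515. -106.   11.] shift [ 141.4 -114.4  -88.2] turn [-2.9  6.   2.2] q4 -1.06 ok
```

Call:
{"op": "carry_out", "data": {
  "deltas": [
    [0,13,-29,-11,-1,2,1],
    [0,26,-58,-22,-2,4,1.5],
    [0,39,-87,-33,-2.9,6,2.2],
    [0,51,-116,-43,-2.9,6,2.2],
    [0,51,-116,-43,-2.9,6,2.2]
  ]
}}

```text
time_s: 14.08
eef_pos: [504.0, -88.6, 108.6]
ee_rot: [0.742, 0.255, 0.414, -0.461]
force: [0.6, 1.1, 0.7]
grip_width: 0.503
```

Run:
```python
from plan import *
show([NL(325,413,11),NL(355,413,11)],-63.4,58); s=ctrl.sense(); print(s["grip_width"],s["joints"].round(2))
im=viewer.capture("side"); cv2.imwrite("pics/s9.png",im[:,:,::-1])
k=cam("wrist",s); im=viewer.capture("wrist");cv2.imwrite("pics/w11.png",im[:,:,::-1]); r=[r for r in reds(im,1200)]; print(r)
for d in(370,376):
  for l in(410,413,416): print(d,l,proj(k,NL(d,l,50)).round(1))
```

```text
t 14.07 at [504.  -88.6 108.6] F [0.6 1.1 0.7]
[ 515. -106.   11.] shift [ 93.5   2.4 -34.4] turn [-0.  -0.2  0.3] q4 -1.06 ok
[ 528. -133.   11.] shift [109.3   2.5  -8.9] turn [-0.  -0.2  0.3] q4 -1.04 ok
0.5034769528303717 [-0.19  0.36  1.92 -0.76  0.66 -0.09]
[(array([275.6, 262.9]), [244, 235, 64, 53, 1954])]
370 410 [274.1 257.8]
370 413 [278.3 257.8]
370 416 [282.5 257.8]
376 410 [274.2 262.5]
376 413 [278.3 262.5]
376 416 [282.4 262.6]
```

Call:
{"op": "carry_out", "data": {
  "deltas": [
    [0,25,0,-9,0,0,0],
    [0,55,0.5,-20,0,0,0],
    [0,80,0.5,-30,0,0,0],
    [0,93,0.5,-34.5,0,0,0],
    [0,93,0.5,-34.5,0,0,0]
  ]
}}

```text
time_s: 14.8
eef_pos: [516.0, -105.5, 12.4]
ee_rot: [0.744, 0.255, 0.413, -0.46]
force: [0.5, 0.3, 0.3]
grip_width: 0.5
```

Run:
```python
from plan import *
show([NL(360,411,11),NL(405,411,11),NL(412,411,11)],-63.4,58); s=ctrl.sense(); print(s["joints"].round(3))
```

```text
t 14.8 at [ 516.  -105.5   12.4] F [0.5 0.3 0.3]
[ 529. -138.   11.] shift [19.5 -3.1 28.6] turn [-0.  -0.   0.1] q4 -1.04 ok
[ 549. -178.   11.] shift [43.4 -3.1 66.8] turn [-0.  -0.   0.1] q4 -0.98 ok
[ 552. -184.   11.] shift [47.1 -3.1 72.7] turn [-0.  -0.   0.1] q4 -0.97 ok
[-0.224  0.567  1.937 -1.049  0.492  0.223]
```

Call:
{"op": "carry_out", "data": {
  "deltas": [
    [0,4,-1.5,6,0,0,0],
    [0,8,-3,12,0,0,0],
    [0,12,-3,18,0,0,0],
    [0,16,-3,24,0,0,0],
    [0,19.5,-3,29,0,0,0]
  ]
}}

```text
time_s: 15.42
eef_pos: [528.7, -138.7, 12.0]
ee_rot: [0.744, 0.255, 0.412, -0.46]
force: [0.4, 0.5, -0.1]
grip_width: 0.497
```

Call:
{"op": "carry_out", "data": {
  "deltas": [
    [0,2,0,3.2,0,0,0],
    [0,4,0,6.4,0,0,0],
    [0,6,0,9.6,0,0,0],
    [0,8,0,12.8,0,0,0],
    [0,10,0,16,0,0,0]
  ]
}}

```text
time_s: 16.05
eef_pos: [537.0, -155.2, 11.9]
ee_rot: [0.744, 0.255, 0.413, -0.46]
force: [-1.1, 1.4, 0.4]
grip_width: 0.499
```

Run:
```python
from plan import *
show([NL(405,411,11)],-63.4,58); s=ctrl.sense(); print("n",s["eef_pos"]@U(-63.4),"l",s["eef_pos"]@U(26.6))
k=cam("wrist",s); im=viewer.capture("wrist"); print(reds(im,800))
for d in(376,384,392,400): print(d,proj(k,NL(d,411,50)).round(1))
```

```text
t 16.05 at [ 537.  -155.2   11.9] F [-1.1  1.4  0.4]
[ 549. -178.   11.] shift [14.4  0.4 21.5] turn [-0. -0.  0.] q4 -0.98 ok
n 379.1722082751437 l 410.649457239799
[(array([279.1, 348.2]), [222, 322, 116, 60, 1967])]
376 [275.7 363.3]
384 [275.7 370.3]
392 [275.7 376.7]
400 [275.7 382.6]
```

Call:
{"op": "carry_out", "data": {
  "deltas": [
    [0,2,0,3.2,0,0,0],
    [0,4,0,6.4,0,0,0],
    [0,6,0,9.6,0,0,0],
    [0,8,0,12.8,0,0,0],
    [0,10,0,16,0,0,0]
  ]
}}

```text
time_s: 16.73
eef_pos: [545.4, -172.1, 11.9]
ee_rot: [0.744, 0.255, 0.412, -0.46]
force: [-0.6, 0.6, -0.6]
grip_width: 0.502
```

Call:
{"op": "carry_out", "data": {
  "deltas": [
    [0,1,0,1.6,0,0,0],
    [0,2,0,3.2,0,0,0],
    [0,3,0,4.8,0,0,0],
    [0,4,0,6.4,0,0,0],
    [0,4.5,0,7.2,0,0,0]
  ]
}}

```text
time_s: 17.35
eef_pos: [549.2, -179.6, 11.9]
ee_rot: [0.744, 0.255, 0.412, -0.46]
force: [-0.2, 0.7, 0.0]
grip_width: 0.503
```

Run:
```python
from plan import *
s=ctrl.sense(); print("n",s["eef_pos"]@U(-63.4),"l",s["eef_pos"]@U(26.6),s["eef_pos"][2],s["force"].round(1), "Fn",s["force"]@U(-63.4))
im=viewer.capture("top"); cv2.imwrite("pics/t3.png",im[:,:,::-1])
c=im[80:290,170:450,::-1]; cv2.imwrite("pics/v12.png",cv2.resize(c,None,fx=2.8,fy=2.8,interpolation=cv2.INTER_CUBIC))
```

```text
n 406.4672177226835 l 410.63194853384726 11.900194962974293 [-0.2  0.7  0. ] Fn -0.7316485167677379
```

Call:
{"op": "carry_out", "data": {
  "deltas": [
    [0,0.5,0,0.8,0,0,0],
    [0,1,0,1.6,0,0,0],
    [0,1.5,0,2.4,0,0,0],
    [0,2,0,3.2,0,0,0],
    [0,2.1,0,3.4,0,0,0]
  ]
}}

```text
time_s: 18.02
eef_pos: [550.9, -183.1, 11.9]
ee_rot: [0.744, 0.255, 0.412, -0.46]
force: [-0.8, 0.9, 0.4]
grip_width: 0.499
```

Run:
```python
from plan import *
s=ctrl.sense(); print("n",s["eef_pos"]@U(-63.4),"l",s["eef_pos"]@U(26.6),s["force"].round(1), "Fn",s["force"]@U(-63.4),s["wrist_torque"].round(2))
im=viewer.capture("top"); k=cam("top"); cv2.imwrite("pics/t3.png",im[:,:,::-1])
h=cv2.cvtColor(im,cv2.COLOR_RGB2HSV)
# scan along rail normal at z=80 over near tray and tray_sent laterals; print hue/val profile
for l in(385,400,425,440,640,660,690):
    print(l,[(n,*h[tuple(int(round(v)) for v in proj(k,NL(n,l,80))[::-1])].tolist()) for n in range(402,426,2)])
```

```text
n 410.41190260340795 l 410.5943342212731 [-0.8  0.9  0.4] Fn -1.1812921410870971 [0.4  0.16 0.  ]
385 [(402, 20, 13, 116), (404, 36, 12, 107), (406, 30, 3, 93), (408, 110, 13, 119), (410, 45, 11, 94), (412, 10, 27, 85), (414, 23, 120, 85), (416, 26, 105, 122), (418, 28, 89, 174), (420, 27, 86, 183), (422, 27, 84, 186), (424, 28, 78, 189)]
400 [(402, 106, 15, 190), (404, 105, 13, 191), (406, 104, 15, 191), (408, 107, 12, 185), (410, 109, 17, 163), (412, 178, 36, 92), (414, 13, 143, 89), (416, 25, 103, 143), (418, 27, 87, 173), (420, 27, 85, 183), (422, 27, 85, 183), (424, 29, 75, 187)]
425 [(402, 107, 12, 191), (404, 103, 12, 188), (406, 105, 13, 190), (408, 107, 12, 189), (410, 105, 13, 163), (412, 165, 9, 113), (414, 15, 126, 83), (416, 24, 114, 119), (418, 28, 83, 176), (420, 28, 81, 185), (422, 28, 85, 187), (424, 28, 84, 188)]
440 [(402, 60, 20, 39), (404, 60, 20, 38), (406, 16, 88, 49), (408, 16, 103, 67), (410, 13, 110, 88), (412, 14, 121, 78), (414, 20, 110, 79), (416, 25, 111, 113), (418, 29, 86, 166), (420, 27, 85, 183), (422, 26, 86, 183), (424, 28, 84, 189)]
640 [(402, 106, 15, 190), (404, 105, 16, 192), (406, 106, 15, 190), (408, 105, 12, 177), (410, 170, 7, 113), (412, 13, 83, 77), (414, 24, 105, 119), (416, 26, 98, 158), (418, 26, 91, 183), (420, 25, 88, 185), (422, 28, 84, 189), (424, 28, 79, 190)]
660 [(402, 101, 15, 185), (404, 108, 13, 190), (406, 102, 13, 192), (408, 108, 14, 176), (410, 130, 11, 138), (412, 10, 118, 99), (414, 21, 124, 125), (416, 26, 91, 173), (418, 25, 91, 183), (420, 25, 91, 185), (422, 25, 91, 185), (424, 28, 83, 188)]
690 [(402, 15, 116, 167), (404, 15, 113, 176), (406, 15, 115, 171), (408, 14, 118, 162), (410, 15, 133, 123), (412, 15, 134, 82), (414, 26, 105, 119), (416, 25, 95, 159), (418, 26, 89, 184), (420, 25, 89, 189), (422, 27, 87, 188), (424, 27, 89, 187)]
```

Call:
{"op": "carry_out", "data": {
  "deltas": [
    [0,0.3,0,0.5,0,0,0],
    [0,0.6,0,1,0,0,0],
    [0,0.9,0,1.4,0,0,0],
    [0,1.1,0,1.7,0,0,0],
    [0,1.1,0,1.7,0,0,0]
  ]
}}

```text
time_s: 18.7
eef_pos: [551.2, -184.0, 11.7]
ee_rot: [0.744, 0.255, 0.413, -0.46]
force: [-6.6, 9.0, 5.8]
grip_width: 0.497
```

```bash
cat > edge.py <<'E'
from plan import *
s=ctrl.sense(); print("n",s["eef_pos"]@U(-63.4),"l",s["eef_pos"]@U(26.6),"Fn",s["force"]@U(-63.4),s["force"].round(1),s["wrist_torque"].round(2))
im=viewer.capture("top").astype(float); k=cam("top")
b=im[...,2]; v=im[...,0]-im[...,2]
def edge(l):
    ns=np.arange(408,428,.25); P=np.array([proj(k,NL(n,l,80)) for n in ns],np.float32)
    val=cv2.remap(im[...,1].astype(np.float32),P[None,:,0],P[None,:,1],cv2.INTER_LINEAR)[0]
    i0=np.argmin(val[:40]); j=i0+np.argmax(val[i0:]>(val[i0]+val[-8:].mean())/2); return ns[j]
L=np.r_[376:448:6,620:700:8]; e=np.array([edge(l) for l in L]); print(e)
for m,n in((L<500,"near"),(L>500,"sent")):
    f=np.polyfit(L[m],e[m],1); print(n,"edge",np.median(e[m]),"slope deg",np.degrees(f[0]).round(2))
E
python3 edge.py
```

```text
n 411.35689183765425 l 410.489411634895 Fn -11.022287753828177 [-6.6  9.   5.8] [ 1.03  0.73 -0.04]
[417.25 417.25 417.   417.   417.5  417.25 416.75 416.75 417.25 417.
 416.5  416.5  415.5  416.25 415.25 415.5  415.75 415.25 415.25 415.25
 415.   415.5 ]
near edge 417.0 slope deg -0.55
sent edge 415.375 slope deg -0.43
```

The force is 11 N against the rail. The tray's edge lines up with the sent tray's in angle (-0.55° vs -0.43°) and position. Backing off horizontally, then up and away.

Call:
{"op": "carry_out", "data": {
  "deltas": [
    [0,-1,0,-1.7,0,0,0],
    [0,-4,0,-7,0,0,0],
    [0,-14,0,-22,0,0,0],
    [0,-26,0,-42,0,0,0],
    [0,-37,0,-59,0,0,0]
  ]
}}

```text
time_s: 19.38
eef_pos: [520.3, -121.9, 12.0]
ee_rot: [0.744, 0.255, 0.412, -0.46]
force: [0.4, 0.6, -0.2]
grip_width: 0.502
```

Call:
{"op": "carry_out", "data": {
  "deltas": [
    [0,-40,0,0,0,0,0],
    [0,-90,0,0,0,0,0],
    [0,-150,0,0,0,0,0],
    [0,-200,0,0,0,0,0],
    [0,-230,0,0,0,0,0]
  ]
}}

```text
time_s: 20.0
eef_pos: [466.0, -12.5, 209.4]
ee_rot: [0.745, 0.255, 0.411, -0.459]
force: [0.5, 0.1, -1.1]
grip_width: 0.498
```

```bash
python3 edge.py
python3 - <<'E'
from plan import *
s=ctrl.sense(); print(s["eef_pos"].round(),s["joints"].round(2),s["time_s"])
a=viewer.capture("side");b=viewer.capture("top")
cv2.imwrite("pics/fin.png",np.hstack([cv2.resize(a[120:330,130:410,::-1],(400,300)),cv2.resize(b[80:290,170:450,::-1],(400,300))]))
E
```

```text
n 219.83555093672686 l 411.07174214927437 Fn 0.10477539849621037 [ 0.5  0.1 -1.1] [0.23 0.11 0.03]
[417.5  417.5  417.25 417.   417.25 417.25 416.75 417.   417.25 417.
 416.75 416.5  415.5  416.5  415.25 415.5  415.5  415.25 415.25 415.
 415.   415.5 ]
near edge 417.125 slope deg -0.65
sent edge 415.375 slope deg -0.55
[467. -12. 212.] [-0.02  0.14  1.88 -0.62  0.93 -0.15] 20.05
```

View pics/fin.png

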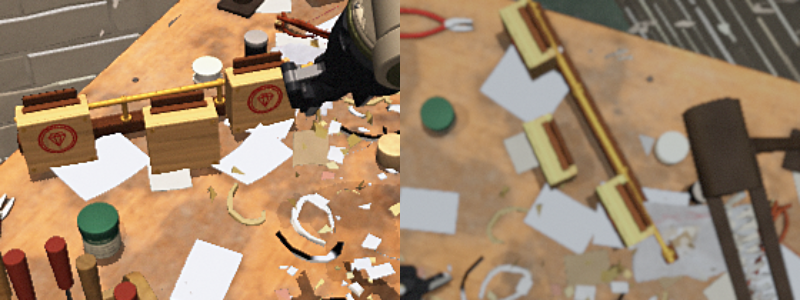

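The stamped tray stands flush at the rail, the plain one stands where it was tipped, and everything else is in place. Handing in.

```bash
python3 -c "
from rig import order
print(order.finish_job())"
```

```text
the job is handed in; nothing more can be done
None
```

I tipped both trays up by their lips until they stood on their backs. The nearer one carries the stamp, so I pushed it low along the bench, still standing, until it met the rail. I then backed the hand away and handed the job in at about 20 s.

**Last checks:**
- **At the rail:** the push ended with 11 N of contact. In the top view the tray's front edge runs at -0.65° against -0.55° for the tray already there. Their positions along that line agree within the measuring error.
- **Scene:** both trays stand upright, and the plain one was left where it was tipped up. In the last picture the sent tray, jar, spool and cork look undisturbed. The film can looks undisturbed too, but the lamp hides it in the top view.
- **Touching:** the hand was clear and read no contact force.

**What went less cleanly:**
- **Near tray:** while it was being tipped, the fingertips pressed on its front face with about 24 N (gone once I raised the hand). Its heel slid about 6 mm forward and it yawed about 3°. The push to the rail squared it.
- **Far tray:** I kept the fingers higher and it tipped with almost no force. Its heel ended about 4 mm or less from where I expected.

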